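# Load the bearing track

## Robot

A 7-joint arm with a two-finger parallel gripper is mounted at the origin on a cart in front of the work surface, level with it; the furniture and walls round the work are solid. World frame = base frame: x ahead of the robot, y to its left, z up, the work surface at z = 0. Lengths are in m, angles in rad, forces in N, time in s.
With the tool pointing down it reaches from about 0.4 to 0.85 m from the base axis. Payload 10.4 kg.
Tool frame: the origin (TCP) lies between the finger pads; the fingertips stand ahead of it and the grasp point (between the pads) lies 5 mm behind it (manip.tip_extent is the z of the fingertips in the tool frame, in m); z points along the fingers, y is the line along which they close (so a half turn about z gives the same grasp; the last joint's range is limited). The gripper opens to 85 mm and grips with 20 to 120 N. Pads are 22 mm wide; open, the fingers measure 114 mm over their backs; the gripper's body (76 mm by 85 mm) begins 54 mm behind the grasp point. The pads swing forward as they close: fully open they stand 13 mm farther back than shut.
Start: joints at [-1.34, 0.332, -0.065, 1.46, 0.022, 1.35, -0.088], TCP at [0.157, 0.605, 0.245] pointing down, gripper open.
Joint ranges: [-2.6, 2.6], [-0.5, 2.12], [-1.47, 1.34], [0.16, 2.42], [-1.27, 4.41], [0.06, 2.06], [-2.6, 2.6]. Speed limits (rad/s): [2.22, 2.22, 2.79, 2.79, 3.14, 3.14, 3.14].

## Interface

Orientations are given as a unit quaternion [x, y, z, w].
In Python, from workcell import status, viewer, manip gives the robot as it stands.
- The arm moves only by the tool play_rows, never from a script. Its argument "plan" is one flat list of numbers, 7 for each row, row after row: the turn, a rotation vector about the tool's x, y, z in degrees, then the shift along the tool's x, y, z in m, then the opening, from 0 (shut) to 1 (fully open). In form: [ax, ay, az, dx, dy, dz, grip, ax, ay, az, dx, dy, dz, grip, ...]. A call has 1 to 20 rows; each row is the pose to reach, as a shift and turn from the pose commanded when the call began, along the tool's axes at that moment; what a row does not reach only later rows make up. A row lasts 1/8 s, in which the tool goes at most 62.5 mm and 10.7 degrees, less where a joint would pass 70% of its speed; a pose out of reach is approached as far as the arm can. A call with a gripper value outside its range is refused whole. The fingers move at their own pace and stop on an object; "squeeze" is the grip in N (left out, the last holds). Time passes only in rows, so rows that repeat a pose let the fingers close. It gives the time, the measured TCP pose, the force, the opening and the grip force at its end, in the units of the state.
- status.get_obs(): the state, without advancing time (a new reading comes with each control period).
- viewer.camera(name): name is "side" or "top"; returns the picture (400x640x3 uint8, red, green, blue); there is no depth.
- viewer.camera_model(name): a dict with "fx", "fy", "cx", "cy" (pixels), "R" (3x3) and "t" (3): a world point X has camera coordinates R X + t. Camera axes: x right, y down, z forward; pixel columns grow to the right and rows downward; lengths in m; the calibration is good to about 2 mm. A picture is of the moment at which its call begins. camera_model takes no time and is no camera call.
- manip.hand_in(): hands the job in; it is judged then, once.
The state is a dict: "clock": time; "joint_pos": joint angles; "joint_velocities": joint speeds; "tau": joint torques, N m; "position": TCP position; "ee_rot": TCP orientation; "ft_force": force on the tool from outside, world axes, zero at the start; "torque": the same for the moment, N m; "grip_width": opening from 0.0 (shut) to 1.0 (fully open); "grasp_force": force on a finger pad.
Only numpy, scipy, OpenCV 4.12 (cv2) and the standard library are available. Lean on these libraries where they do the work, as an engineer would, in place of code of your own. Each camera call takes 0.05 s, during which the arm holds its last target. There are 200 camera calls.

## Task

On the bearing loader, sweep the three bare-metal bearings one at a time across the deck and through the gate with the fingertips, so that they slide down the track, and leave the two bearings with red seals on the deck. Then push the yellow tab to slide the shutter fully shut across the gate. Only push, gently: never pinch or lift a bearing, and leave everything else on the bench and the loupe on the deck where they are.

Things in the scene. Friction and masses are not known exactly. Their poses are not given: they have to be found in the camera images.
- loader: Bearing loader, a grey housing fixed on the bench (place and yaw vary). Origin on the bench under the middle of the deck; x points across the deck to the gate, y to the left seen along x, z up. Deck: level blue-green mat, top 56 mm above the bench, x = -98 to +90 mm, y = -146 to +146 mm, rims 8 mm high. Gate wall at x = +90 to +98 mm, 14 mm high above the deck.
- gate (a point): Middle of the gate, the only opening in the gate wall, 38 mm wide, at deck height; loader x = +94 mm, y = 0. Lead-in cheeks at 45 degrees, high as the wall, run from (90, +-19) back to (70, +-39) mm. The deck ends in the gate, at x = +96 mm: a bearing whose centre is pushed past that edge tips over and slides down the track by itself, so a pusher need not enter the gate.
- track_end (a point): Middle of the track's floor at its end stop, loader x = +210 mm. The track is a slick steel channel 38 mm wide that slopes down 22 degrees along the loader's +x from the gate. Three bearings lie in it in single file, centres at about x = 195, 165 and 136 mm.
- shielded_1: Bare-metal (metal-shielded, all silver) ball bearing, 32 mm outside diameter, 15 mm bore, 9 mm thick, about 30 g, lying flat on the deck at the start; origin at the centre of its underside, z along its axis. To be swept into the track. Bearings lie in a fan of five places about 125 mm from the gate, some 49 mm apart, in any order.
- shielded_2: Bare-metal (all silver) ball bearing, 32 mm outside diameter, 15 mm bore, 9 mm thick, about 30 g, lying flat on the deck at the start; origin at the centre of its underside, z along its axis. To be swept into the track.
- shielded_3: Bare-metal (all silver) ball bearing, 32 mm outside diameter, 15 mm bore, 9 mm thick, about 30 g, lying flat on the deck at the start; origin at the centre of its underside, z along its axis. To be swept into the track.
- sealed_1: Ball bearing with red rubber seals between its silver rings, 32 mm outside diameter, 15 mm bore, 9 mm thick, about 30 g, lying flat on the deck at the start; origin at the centre of its underside, z along its axis. Stays on the deck.
- sealed_2: Ball bearing with red rubber seals between its silver rings, 32 mm outside diameter, 15 mm bore, 9 mm thick, about 30 g, lying flat on the deck at the start; origin at the centre of its underside, z along its axis. Stays on the deck.
- shutter (a joint): Travel of the shutter, a steel plate that runs in the gate wall along the loader's +y, in m: 0 = open (hidden in the wall on the -y side of the gate), 0.052 = fully shut, against its stop. It starts at 0 to 0.006, clear of the gate, slides with about 1.5 N of friction and stays where it is left.
- shutter_tab (a point): Centre of the yellow thumb tab on top of the shutter: 16 mm along the loader's x, 9 mm along y, 22 mm high. Its centre is 83.5 mm above the bench, its lower end 2.5 mm above the top of the gate wall. At x = +94 mm and y = -53 mm + shutter value. Push it toward the loader's +y.
- loupe: Black eye loupe, 32 mm across, 21 mm high, standing loose in the back left corner of the deck; origin at the centre of its underside. A bystander.
- vial_2: Small vial with a blue screw cap, 25 mm across, 56 mm high, standing loose on the bench beyond the track; origin at the centre of its underside. A bystander.
- calliper: Digital calliper, 245 x 78 x 15 mm, loose on the bench; origin at the centre of its underside. A bystander.
- driver_red: Red screwdriver, 146 mm long, loose on the bench; origin under its middle. A bystander.
- driver_blue: Blue screwdriver, 171 mm long, loose on the bench; origin under its middle. A bystander.

How it is judged:
By the outcome, as a careful person would: the job done as asked, in the order asked, and still so for the second after the job is handed in, with the robot touching nothing.
It also fails if it takes over 67 s, if anything falls off the work surface, if the arm or the gripper's body presses on something with over 40 N, if the wrist force passes 120 N, or if a joint passes its speed limit or range.

## Working session

There is one attempt and no reset: what is moved stays moved. The work goes in short steps, Python scripts to look and compute and a tool call to move; the robot and the scene stay as the last step left them, time stands still between calls to the robot, and variables do not carry over. Pictures are saved under pics/ and viewed, at most 12 in all, crops included, and the job is handed in when it is done.

Besides the shell and the picture viewer there is one more tool, called after "Emit:" in YAML: its name, and indented under it one key for each argument. play_rows: Moves the arm, as the interface text tells. Its arguments: {"type":"object","properties":{"plan":{"type":"array","items":{"type":"number"}},"squeeze":{"type":"number"}},"required":["plan"]}

```bash
mkdir -p pics
python3 - <<'E'
from workcell import status, viewer, manip
import cv2
o=status.get_obs();print({k:o[k] for k in('clock','position','ee_rot','grip_width','ft_force')},manip.tip_extent)
for n in('top','side'):
    cv2.imwrite(f'pics/{n}0.png',viewer.camera(n)[:,:,::-1]);m=viewer.camera_model(n);print(n,m)
E
```

```text
{'clock': 0.0, 'position': array([0.15684064, 0.6046319 , 0.2444913 ]), 'ee_rot': array([ 1.26546555e-01,  9.91960407e-01, -7.17391399e-04, -7.14813864e-05]), 'grip_width': 0.9970393458898995, 'ft_force': array([ 0.22018961, -1.288134  , -0.01523771])} 0.014
top {'fx': 420.7252454114351, 'fy': 420.7252454114351, 'cx': 317.40299715428824, 'cy': 200.34002788453526, 'R': array([[-0.00852733, -0.99995555,  0.00402357],
       [-0.984321  ,  0.00768494, -0.17621895],
       [ 0.17618019, -0.00546316, -0.98434277]]), 't': array([-0.10679281,  0.55916678,  1.07210461])}
side {'fx': 368.58441461507283, 'fy': 368.58441461507283, 'cx': 321.0027355472802, 'cy': 206.65620623858453, 'R': array([[ 0.99992723,  0.00731269, -0.00959465],
       [-0.00219673, -0.67166259, -0.74085393],
       [-0.011862  ,  0.74082109, -0.67159765]]), 't': array([-0.57335682, -0.01949091,  1.05194151])}
```

View pics/top0.png

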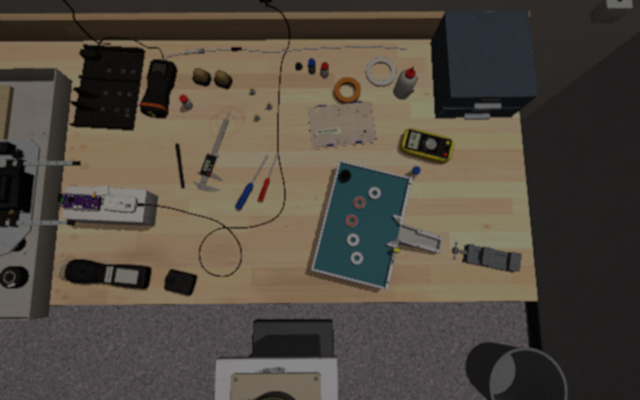

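View pics/side0.png

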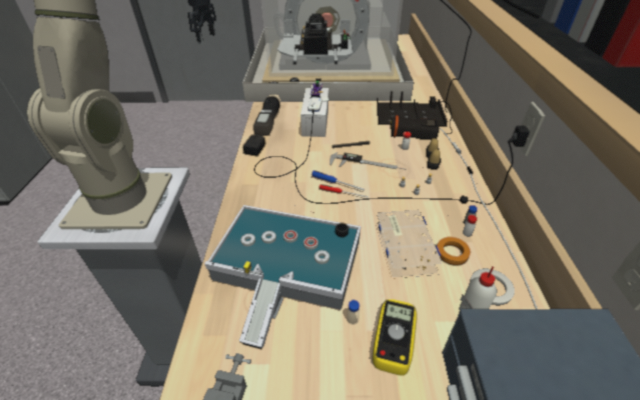

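The top view shows the teal deck at about (362,225). The silver bearings are at (375,193), (353,240) and (357,258), the red ones at (360,202) and (352,220). The tab is at (397,250), the track runs to (440,243) and the loupe is at (344,176).

```bash
cat > h.py <<'E'
from workcell import status, viewer, manip
import cv2, numpy as np
def ray(n,uv,z):
    m=viewer.camera_model(n);R,t=m['R'],m['t'];uv=np.atleast_2d(uv).astype(float)
    d=np.c_[(uv[:,0]-m['cx'])/m['fx'],(uv[:,1]-m['cy'])/m['fy'],np.ones(len(uv))]@R
    c=-R.T@t
    return (c+d*((z-c[2])/d[:,2])[:,None])[:,:2]
def proj(n,X):
    m=viewer.camera_model(n);p=np.atleast_2d(X)@m['R'].T+m['t']
    return np.c_[m['fx']*p[:,0]/p[:,2]+m['cx'],m['fy']*p[:,1]/p[:,2]+m['cy']]
def rectify(n,z,cx,cy,half,s):  # metric image: col = (cy+half-y)*s, row=(cx+half-x)*s
    w=np.array([[cx+half,cy+half],[cx+half,cy-half],[cx-half,cy-half],[cx-half,cy+half]])
    src=proj(n,np.c_[w,np.full(4,z)]).astype(np.float32);N=int(2*half*s)
    H=cv2.getPerspectiveTransform(src,np.float32([[0,0],[N,0],[N,N],[0,N]]))
    return cv2.warpPerspective(viewer.camera(n),H,(N,N),flags=cv2.INTER_CUBIC)
E
python3 - <<'E'
from h import *
ims=[]
for n in('top','side'):
    im=viewer.camera(n);hsv=cv2.cvtColor(im,cv2.COLOR_RGB2HSV)
    teal=cv2.inRange(hsv,(85,90,40),(105,255,255))
    k,l,st,ce=cv2.connectedComponentsWithStats(teal);i=1+np.argmax(st[1:,4])
    c=max(cv2.findContours((l==i).astype(np.uint8),0,2)[0],key=cv2.contourArea)
    p=ray(n,c[:,0],.056);r=cv2.minAreaRect((p*1000).astype(np.float32));print(n,'rect',r)
    hull=np.zeros(teal.shape,np.uint8);cv2.fillPoly(hull,[cv2.convexHull(c)],255)
    hole=cv2.morphologyEx(cv2.bitwise_and(hull,255-cv2.inRange(hsv,(80,80,0),(110,255,255))),cv2.MORPH_OPEN,np.ones((2,2)))
    hole=cv2.morphologyEx(hole,cv2.MORPH_CLOSE,np.ones((5,5)))
    for cc in cv2.findContours(hole,0,2)[0]:
        if cv2.contourArea(cc)>30:
            (u,v),rad=cv2.minEnclosingCircle(cc);m=np.zeros_like(teal);cv2.drawContours(m,[cc],-1,255,-1)
            rgb=im[m>0].astype(int);print(round(u),round(v),round(rad,1),ray(n,(u,v),.065).round(4),'red',(rgb[:,0]-rgb[:,1]).max(),'mean',rgb.mean(0).round())
    y=cv2.inRange(hsv,(22,130,90),(34,255,255));k,l,st,ce=cv2.connectedComponentsWithStats(y)
    for a in range(1,k):
        if st[a,4]>8: print('yellow',ce[a],st[a,4],ray(n,ce[a],.0835))
    ims.append(cv2.resize(rectify(n,.06,.38,-.19,.2,1000),(400,400)))
cv2.imwrite('pics/rect.png',np.hstack(ims)[:,:,::-1])
E
```

```text
top rect ((496.2330627441406, -229.3008270263672), (187.9442901611328, 287.1344909667969), 75.17544555664062)
394 247 7.8 [[ 0.4304 -0.3077]] red 8 mean [91. 90. 84.]
356 250 16.1 [[ 0.4261 -0.2084]] red 3 mean [89. 96. 97.]
352 221 7.0 [[ 0.4994 -0.2012]] red 52 mean [78. 66. 64.]
401 217 8.2 [[ 0.5096 -0.3294]] red 5 mean [96. 94. 96.]
368 199 15.8 [[ 0.5581 -0.2445]] red 49 mean [81. 79. 79.]
346 176 5.4 [[ 0.6207 -0.1879]] red 4 mean [ 9. 11. 12.]
yellow [404.65217391 137.2173913 ] 46 [[ 0.72096709 -0.34463774]]
yellow [429.84444444 133.06666667] 45 [[ 0.73202877 -0.4123474 ]]
yellow [450.9787234  150.29787234] 47 [[ 0.68397621 -0.46566253]]
yellow [426.52727273 155.05454545] 55 [[ 0.6714229  -0.40020391]]
yellow [396.5 249.5] 22 [[ 0.42411946 -0.31055898]]
side rect ((495.7251892089844, -228.44500732421875), (189.76226806640625, 287.5807189941406), 75.24889373779297)
304 283 24.0 [[ 0.5407 -0.3349]] red -1 mean [166. 172. 175.]
243 271 22.1 [[ 0.4116 -0.3043]] red 11 mean [126. 133. 117.]
317 251 16.4 [[ 0.567  -0.2489]] red 65 mean [121. 125. 124.]
249 240 7.8 [[ 0.4097 -0.2159]] red -3 mean [127. 139. 139.]
270 238 7.6 [[ 0.4569 -0.208 ]] red -3 mean [128. 141. 141.]
291 236 7.4 [[ 0.5063 -0.2049]] red 60 mean [115. 108. 106.]
342 231 6.4 [[ 0.6245 -0.1875]] red 3 mean [28. 31. 32.]
yellow [246.625 265.75 ] 40 [[ 0.42207771 -0.30507199]]
yellow [399.87671233 302.09589041] 73 [[ 0.72618034 -0.3921093 ]]
yellow [392.61018957 349.28436019] 844 [[ 0.69977751 -0.48525817]]
yellow [401.93548387 357.41935484] 31 [[ 0.71342967 -0.49944318]]
```

View pics/rect.png

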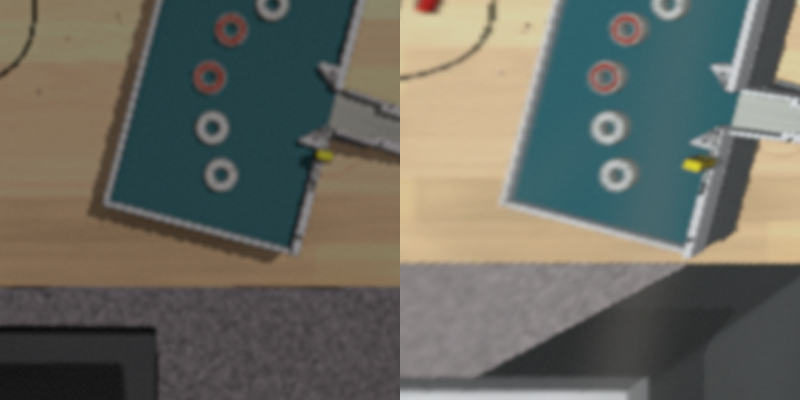

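The rectified view confirms the geometry. The yellow tab at about (0.423,-0.308) fits the loader pose I inferred. Next I'll measure the bearings in the loader frame.

```bash
cat >> h.py <<'E'
ex=-np.array([np.cos(np.radians(75.2)),np.sin(np.radians(75.2))]);ey=np.array([-ex[1],ex[0]])
O=np.array([.496,-.229])+.004*ex
def L(w): w=np.atleast_2d(w)-O; return np.c_[w@ex,w@ey]*1000
def W(x,y): return O+(x*ex+y*ey)/1000
def deck(n,z=.065,s=3):   # loader-frame picture: col=(x+110)*s, row=(160-y)*s, mm
    c=[(-110,160),(240,160),(240,-160),(-110,-160)]
    src=proj(n,[[*W(*p),z] for p in c]).astype(np.float32)
    H=cv2.getPerspectiveTransform(src,np.float32([[0,0],[350*s,0],[350*s,320*s],[0,320*s]]))
    return cv2.warpPerspective(viewer.camera(n),H,(350*s,320*s),flags=cv2.INTER_CUBIC)
def bearings(n,s=3):
    im=deck(n);hsv=cv2.cvtColor(im,cv2.COLOR_RGB2HSV)
    m=255-cv2.inRange(hsv,(80,85,0),(110,255,255))
    g=cv2.GaussianBlur(m,(0,0),3)
    c=cv2.HoughCircles(g,cv2.HOUGH_GRADIENT,1.5,30*s,param1=100,param2=18,minRadius=int(14*s),maxRadius=int(19*s))
    out=[]
    for u,v,r in (c[0] if c is not None else []):
        k=im[max(0,int(v-r)):int(v+r),max(0,int(u-r)):int(u+r)].astype(int)
        x,y=u/s-110,160-v/s
        if -98<x<110: out.append((round(x,1),round(y,1),round(r/s,1),'red' if (k[...,0]-k[...,1]).max()>35 else 'metal',int(k.mean())))
    return sorted(out,key=lambda q:q[1])
E
python3 - <<'E'
from h import *
for n in('top','side'):
    print(n,*bearings(n),sep='\n')
print('tab',L(ray('top',(396.5,249.5),.0835)),L(ray('side',(246.6,265.75),.0835)))
cv2.imwrite('pics/deck0.png',cv2.resize(np.hstack([deck('top'),deck('side')]),(800,366))[:,:,::-1])
E
```

```text
top
(np.float32(-68.2), np.float32(-157.8), np.float32(14.5), 'metal', 79)
(np.float32(69.2), np.float32(-120.2), np.float32(15.2), 'metal', 55)
(np.float32(0.2), np.float32(-92.8), np.float32(18.2), 'metal', 89)
(np.float32(70.2), np.float32(-73.8), np.float32(14.7), 'metal', 53)
(np.float32(-19.8), np.float32(-49.2), np.float32(18.7), 'metal', 88)
(np.float32(90.8), np.float32(-38.8), np.float32(18.7), 'metal', 78)
(np.float32(-79.2), np.float32(-21.8), np.float32(18.7), 'metal', 55)
(np.float32(70.2), np.float32(-7.8), np.float32(18.7), 'metal', 57)
(np.float32(-34.8), np.float32(-1.8), np.float32(18.7), 'red', 67)
(np.float32(-26.2), np.float32(49.8), np.float32(18.7), 'red', 67)
(np.float32(98.8), np.float32(54.8), np.float32(15.2), 'metal', 109)
(np.float32(67.2), np.float32(60.2), np.float32(16.9), 'metal', 55)
(np.float32(6.8), np.float32(84.8), np.float32(18.7), 'metal', 86)
(np.float32(-80.8), np.float32(110.8), np.float32(14.7), 'metal', 13)
(np.float32(14.8), np.float32(126.2), np.float32(15.3), 'metal', 54)
(np.float32(52.8), np.float32(155.8), np.float32(14.5), 'metal',
[... 623 characters left out ...]
.6), 'red', 109)
(np.float32(79.2), np.float32(-0.8), np.float32(18.2), 'metal', 86)
(np.float32(-72.2), np.float32(-0.2), np.float32(18.7), 'metal', 83)
(np.float32(88.2), np.float32(30.8), np.float32(14.7), 'metal', 146)
(np.float32(-76.2), np.float32(39.8), np.float32(15.2), 'metal', 83)
(np.float32(-26.8), np.float32(50.8), np.float32(17.6), 'red', 109)
(np.float32(-73.2), np.float32(81.8), np.float32(18.2), 'metal', 78)
(np.float32(6.8), np.float32(86.8), np.float32(18.2), 'metal', 135)
(np.float32(-76.2), np.float32(114.2), np.float32(15.2), 'metal', 33)
(np.float32(97.8), np.float32(126.2), np.float32(15.9), 'metal', 120)
tab [[ 93.214706   -48.66189298]] [[ 88.44457817 -52.08782065]]
```

View pics/deck0.png

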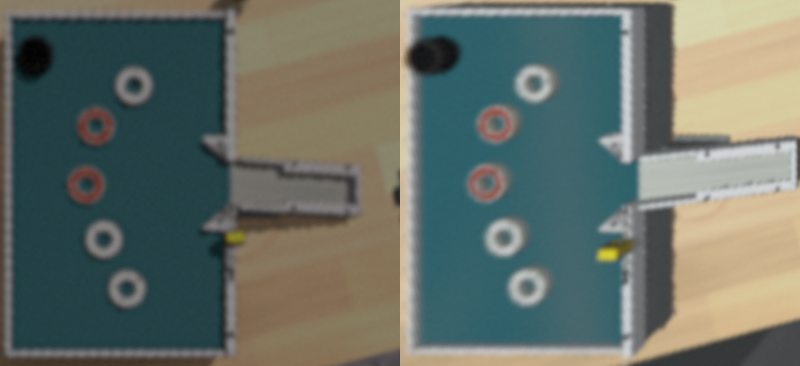

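Bearings in the loader frame (mm): metal A (1,-92), B (-19,-49) and E (7,86); red C (-35,-1) and D (-26,50). The loupe is at (-78,112), and the gate centre at y≈0 agrees with the cheeks.

```bash
cat >> h.py <<'E'
from scipy.spatial.transform import Rotation as Ro
TH=np.arctan2(ex[1],ex[0])
def row(x,y,z,h,g):  # row for TCP at loader (x,y) mm, world z m, tool x at heading h deg
    o=status.get_obs();R0=Ro.from_quat(o['ee_rot']);a=TH+np.radians(h)
    X=np.array([np.cos(a),np.sin(a),0]);Z=np.array([0,0,-1.]);R1=Ro.from_matrix(np.c_[X,np.cross(Z,X),Z])
    return (R0.inv()*R1).as_rotvec(True).round(1).tolist()+R0.inv().apply(np.r_[W(x,y),z]-o['position']).round(4).tolist()+[g]
def where():
    o=status.get_obs();p=o['position'];X=Ro.from_quat(o['ee_rot']).as_matrix()
    print('t',round(o['clock'],2),'L',L(p[:2])[0].round(1),'z',p[2].round(4),'h',round((np.degrees(np.arctan2(X[1,0],X[0,0])-TH)+180)%360-180,1),'g',round(o['grip_width'],3),'F',np.round(o['ft_force'],1),'q',np.round(o['joint_pos'],2),manip.tip_extent)
E
python3 - <<'E'
from h import *
where(); print(row(-60,-75,.2,0,.14))
E
```

```text
t 0.5 L [-723.7 -540.9] z 0.2453 h -89.7 g 1.0 F [ 1.2 -0.6 -0.4] q [-1.34  0.33 -0.06  1.46  0.02  1.35 -0.09] 0.014
[-0.0, -0.0, -89.7, -0.4629, -0.6657, 0.0453, 0.14]
```

Emit:
play_rows:
  plan: [0,0,-45,-0.3,-0.25,0,0.14,0,0,-45,-0.3,-0.25,0,0.14,0,0,-45,-0.3,-0.25,0,0.14,0,0,-45,-0.3,-0.25,0,0.14,0,0,-60,-0.3,-0.25,0,0.14,0,0,-90,-0.463,-0.666,0.045,0.14,0,0,-90,-0.463,-0.666,0.045,0.14,0,0,-90,-0.463,-0.666,0.045,0.14,0,0,-90,-0.463,-0.666,0.045,0.14,0,0,-90,-0.463,-0.666,0.045,0.14,0,0,-90,-0.463,-0.666,0.045,0.14,0,0,-90,-0.463,-0.666,0.045,0.14,0,0,-90,-0.463,-0.666,0.045,0.14,0,0,-90,-0.463,-0.666,0.045,0.14,0,0,-90,-0.463,-0.666,0.045,0.14]

```text
clock: 2.38
position: [0.4409, -0.1322, 0.1964]
ee_rot: [-0.598, 0.802, -0.012, -0.01]
ft_force: [-0.3, 0.6, 0.6]
grip_width: 0.141
grasp_force: 0.0
```

Run:
```python
from h import *
where()
for r in[(-60,-75,.2,0,.14),(-51,-68,.12,31,.14),(-51,-68,.074,31,.14)]:print(row(*r))
```

```text
t 2.38 L [-83.5 -78. ] z 0.1964 h -1.8 g 0.141 F [-0.3  0.6  0.6] q [-1.36 -0.5   1.28  1.99  0.52  1.34  2.6 ] 0.014
[-0.4, -1.8, -1.8, 0.0235, -0.0038, -0.0029, 0.14]
[0.1, -1.9, -32.8, 0.0298, -0.0104, 0.0774, 0.14]
[0.1, -1.9, -32.8, 0.0283, -0.0101, 0.1234, 0.14]
```

j7 has reached its limit because the tool was turned the wrong way round. I'll go back and swing over on an arc, ending with the tool at heading 180, where j7 stays near 0.

Run:
```python
from h import *
w=L([[.45,.31]])[0]
print(row(*w,.245,-45,.14));print(row(-723.7,-540.9,.245,-89.7,.14))
```

```text
[-1.1, -1.5, 43.2, -0.4246, 0.1171, -0.0629, 0.14]
[-1.7, -1.1, 87.9, -0.6235, 0.4822, -0.0719, 0.14]
```

Emit:
play_rows:
  plan: [-1,-1.5,43,-0.425,0.117,-0.063,0.14,-1,-1.5,43,-0.425,0.117,-0.063,0.14,-1,-1.5,43,-0.425,0.117,-0.063,0.14,-1,-1.5,43,-0.425,0.117,-0.063,0.14,-1,-1.5,43,-0.425,0.117,-0.063,0.14,-1,-1.5,43,-0.425,0.117,-0.063,0.14,-1.7,-1.1,88,-0.624,0.482,-0.072,0.14,-1.7,-1.1,88,-0.624,0.482,-0.072,0.14,-1.7,-1.1,88,-0.624,0.482,-0.072,0.14,-1.7,-1.1,88,-0.624,0.482,-0.072,0.14,-1.7,-1.1,88,-0.624,0.482,-0.072,0.14,-1.7,-1.1,88,-0.624,0.482,-0.072,0.14,-1.7,-1.1,88,-0.624,0.482,-0.072,0.14,-1.7,-1.1,88,-0.624,0.482,-0.072,0.14]

```text
clock: 4.12
position: [0.1526, 0.6083, 0.2465]
ee_rot: [0.125, 0.992, 0.001, 0.001]
ft_force: [0.7, 0.3, 0.8]
grip_width: 0.14
grasp_force: 0.0
```

Run:
```python
from h import *
where()
o=status.get_obs();p=o['position'];az0=np.arctan2(p[1],p[0]);r0=np.hypot(*p[:2])
t=W(-60,-75);a1=np.arctan2(t[1],t[0]);r1=np.hypot(*t);print(np.degrees([az0,a1]),r0,r1)
for k in range(1,8):
    f=k/7;a=az0+f*(a1-az0);r=r0+f*(r1-r0)+.06*np.sin(np.pi*f)
    q=L([[r*np.cos(a),r*np.sin(a)]])[0]
    print(row(*q,.245-.045*f,-90-f*90,.14))
```

```text
t 4.12 L [-725.8 -545.9] z 0.2465 h -89.6 g 0.14 F [0.7 0.3 0.8] q [-1.94  0.39  0.72  1.49 -0.26  1.36  0.12] 0.014
[ 75.91492965 -19.57773258] 0.6271967375557911 0.4646560174759988
[0.1, 0.0, 13.3, -0.1487, -0.0142, 0.0081, 0.14]
[0.1, 0.0, 26.1, -0.288, -0.068, 0.0146, 0.14]
[0.1, 0.0, 39.0, -0.4043, -0.1598, 0.021, 0.14]
[0.1, 0.0, 51.9, -0.4844, -0.2812, 0.0273, 0.14]
[0.1, -0.0, 64.7, -0.5201, -0.4176, 0.0335, 0.14]
[0.1, -0.0, 77.6, -0.5114, -0.5519, 0.0397, 0.14]
[0.1, -0.0, 90.4, -0.4658, -0.6695, 0.0459, 0.14]
```

Emit:
play_rows:
  plan: [0,0,13,-0.149,-0.014,0.008,0.14,0,0,13,-0.149,-0.014,0.008,0.14,0,0,26,-0.288,-0.068,0.015,0.14,0,0,26,-0.288,-0.068,0.015,0.14,0,0,39,-0.404,-0.16,0.021,0.14,0,0,39,-0.404,-0.16,0.021,0.14,0,0,52,-0.484,-0.281,0.027,0.14,0,0,52,-0.484,-0.281,0.027,0.14,0,0,65,-0.52,-0.418,0.034,0.14,0,0,65,-0.52,-0.418,0.034,0.14,0,0,78,-0.511,-0.552,0.04,0.14,0,0,78,-0.511,-0.552,0.04,0.14,0,0,90,-0.466,-0.67,0.046,0.14,0,0,90,-0.466,-0.67,0.046,0.14,0,0,90,-0.466,-0.67,0.046,0.14,0,0,90,-0.466,-0.67,0.046,0.14,0,0,90,-0.466,-0.67,0.046,0.14]

```text
clock: 6.25
position: [0.4383, -0.1602, 0.2001]
ee_rot: [0.792, 0.611, 0.002, -0.001]
ft_force: [1.1, 1.0, 0.6]
grip_width: 0.138
grasp_force: 0.0
```

Run:
```python
from h import *
where()
for r in[(-60,-75,.2,180,.14),(-51,-68,.12,-149,.14),(-51,-68,.078,-149,.14)]:print(row(*r))
```

```text
t 6.25 L [-55.8 -73.4] z 0.2001 h -179.9 g 0.138 F [1.1 1.  0.6] q [-1.14 -0.2   1.32  1.97  0.2   1.23 -0.15] 0.014
[0.1, -0.3, 0.1, 0.0042, -0.0016, 0.0002, 0.14]
[0.2, -0.3, -30.9, -0.0052, 0.0053, 0.0801, 0.14]
[0.2, -0.3, -30.9, -0.0054, 0.0052, 0.1221, 0.14]
```

Emit:
play_rows:
  plan: [0,0,-31,-0.005,0.005,0.04,0.14,0,0,-31,-0.005,0.005,0.08,0.14,0,0,-31,-0.005,0.005,0.1,0.14,0,0,-31,-0.005,0.005,0.122,0.14,0,0,-31,-0.005,0.005,0.122,0.14]

```text
clock: 6.88
position: [0.4418, -0.1638, 0.0767]
ee_rot: [0.598, 0.801, -0.001, -0.001]
ft_force: [0.9, -1.3, 1.4]
grip_width: 0.141
grasp_force: 0.0
```

Run:
```python
from h import *
where()
for n in('top','side'):
    print([b[:2] for b in bearings(n) if b[4]>85 and b[0]<60])
print(row(39,-15,.075,-149,.14))
s=viewer.camera('side')[190:330,190:350];t=viewer.camera('top')[150:290,300:460]
cv2.imwrite('pics/a.png',cv2.resize(np.hstack([t,s]),None,fx=2.5,fy=2.5,interpolation=2)[:,:,::-1])
```

```text
t 6.88 L [-53.1 -69.1] z 0.0767 h -148.7 g 0.141 F [ 0.9 -1.3  1.4] q [-0.71  0.3   1.09  2.08 -0.33  0.95  0.85] 0.014
[(np.float32(-78.8), np.float32(158.8))]
[(np.float32(9.2), np.float32(-86.2)), (np.float32(-19.2), np.float32(-48.2)), (np.float32(-76.2), np.float32(-15.2)), (np.float32(-35.2), np.float32(-0.8)), (np.float32(-76.2), np.float32(39.8)), (np.float32(-26.2), np.float32(52.2)), (np.float32(5.8), np.float32(86.8)), (np.float32(-19.8), np.float32(158.8))]
[0.1, 0.0, 0.2, -0.106, -0.003, 0.004, 0.14]
```

View pics/a.png

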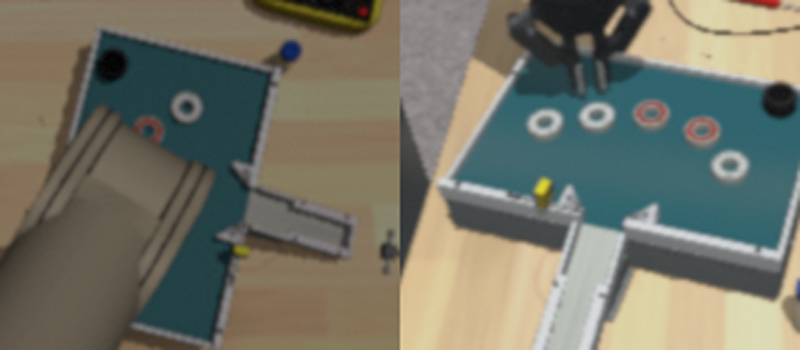

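The fingertips stand squarely behind bearing B, seen at about (597,115) in the crop, and clear of its neighbours. I'll push toward the front of the gate.

Emit:
play_rows:
  plan: [0,0,0,-0.006,0,0.004,0.14,0,0,0,-0.016,-0.001,0.004,0.14,0,0,0,-0.028,-0.001,0.004,0.14,0,0,0,-0.04,-0.001,0.004,0.14,0,0,0,-0.052,-0.002,0.004,0.14,0,0,0,-0.064,-0.002,0.004,0.14,0,0,0,-0.076,-0.002,0.004,0.14,0,0,0,-0.086,-0.003,0.004,0.14,0,0,0,-0.094,-0.003,0.004,0.14,0,0,0,-0.1,-0.003,0.004,0.14,0,0,0,-0.104,-0.003,0.004,0.14,0,0,0,-0.104,-0.003,0.004,0.14]

```text
clock: 8.57
position: [0.4697, -0.265, 0.0742]
ee_rot: [0.598, 0.802, 0.001, 0.0]
ft_force: [-0.9, -0.1, 0.0]
grip_width: 0.143
grasp_force: 0.0
```

Run:
```python
from h import *
where()
s=viewer.camera('side')[190:330,190:350]
cv2.imwrite('pics/b.png',cv2.resize(s,None,fx=4,fy=4,interpolation=2)[:,:,::-1])
print([b[:2] for b in bearings('side') if b[4]>85])
print(row(20,-24,.0725,-149,.14),row(24,0,.0725,180,.14),row(70,0,.0725,180,.14))
```

```text
t 8.57 L [ 37.5 -16.2] z 0.0742 h -148.6 g 0.143 F [-0.9 -0.1  0. ] q [-0.38  0.47  0.98  1.91 -0.47  1.    1.11] 0.014
[(np.float32(-64.8), np.float32(-154.8)), (np.float32(98.8), np.float32(-104.8)), (np.float32(68.2), np.float32(-85.8)), (np.float32(61.2), np.float32(-36.2)), (np.float32(64.8), np.float32(1.2)), (np.float32(34.2), np.float32(23.8)), (np.float32(87.8), np.float32(30.8)), (np.float32(-26.8), np.float32(51.8)), (np.float32(13.2), np.float32(88.8)), (np.float32(65.2), np.float32(103.2))]
[0.1, -0.0, 0.4, 0.0186, 0.0024, 0.0017, 0.14] [0.1, -0.1, 31.4, 0.0027, 0.0208, 0.0017, 0.14] [0.1, -0.1, 31.4, -0.0366, -0.0032, 0.0016, 0.14]
```

View pics/b.png

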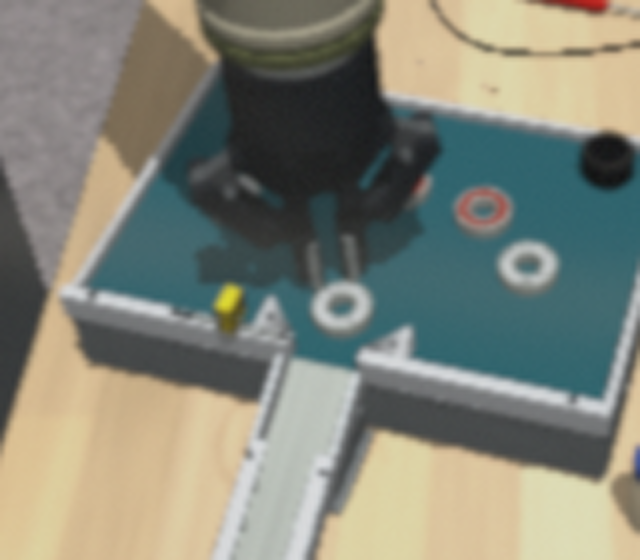

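Bearing B now sits at about (65,1), in front of the gate. I'll back off, align with the gate and push straight in.

Emit:
play_rows:
  plan: [0,0,0,0.019,0.002,0.002,0.14,0,0,10,0.019,0.01,0.002,0.14,0,0,21,0.01,0.021,0.002,0.14,0,0,31.4,0.003,0.021,0.002,0.14,0,0,31.4,-0.0041,0.0166,0.002,0.14,0,0,31.4,-0.0126,0.0114,0.002,0.14,0,0,31.4,-0.0195,0.0073,0.002,0.14,0,0,31.4,-0.0263,0.0031,0.002,0.14,0,0,31.4,-0.0315,0,0.002,0.14,0,0,31.4,-0.0357,-0.0026,0.002,0.14,0,0,31.4,-0.0383,-0.0042,0.002,0.14,0,0,31.4,-0.0383,-0.0042,0.002,0.14]

```text
clock: 10.18
position: [0.4765, -0.3028, 0.0722]
ee_rot: [0.792, 0.61, 0.001, 0.0]
ft_force: [0.3, -1.0, 1.2]
grip_width: 0.144
grasp_force: 0.0
```

Run:
```python
from h import *
where()
s=viewer.camera('side')[190:350,190:370]
cv2.imwrite('pics/c.png',cv2.resize(s,None,fx=3.5,fy=3.5,interpolation=2)[:,:,::-1])
```

```text
t 10.18 L [72.4  0.1] z 0.0722 h 180.0 g 0.144 F [ 0.3 -1.   1.2] q [-0.34  0.59  1.06  1.85 -0.6   1.06  0.7 ] 0.014
```

View pics/c.png

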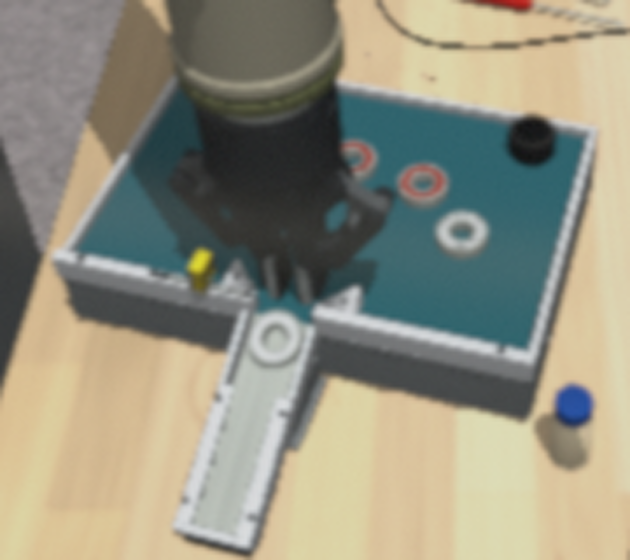

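The picture shows the first bearing already sliding down the track, at about (275,340). Everything else is untouched. Next is bearing A.

Emit:
play_rows:
  plan: [0,0,0,0.02,0,-0.01,0.14,0,0,-11,0.05,-0.02,-0.03,0.14,0,0,-22,0.07,-0.06,-0.03,0.14,0,0,-33,0.08,-0.1,-0.03,0.14,0,0,-44,0.084,-0.1215,-0.03,0.14,0,0,-55,0.084,-0.1215,-0.03,0.14,0,0,-66,0.084,-0.1215,-0.02,0.14,0,0,-66.6,0.084,-0.1215,-0.01,0.14,0,0,-66.6,0.084,-0.1215,0,0.14,0,0,-66.6,0.084,-0.1215,0,0.14]

```text
clock: 11.48
position: [0.3801, -0.1904, 0.0717]
ee_rot: [0.328, 0.945, 0.0, 0.0]
ft_force: [0.9, 0.2, -0.6]
grip_width: 0.141
grasp_force: 0.0
```

Run:
```python
from h import *
where()
print(row(29.3,-26.8,.0725,-113.4,.14))
print([b for b in bearings('side') if b[1]<-20 and b[0]<60 or b[0]>98])
m=deck('side')[::2,::2];cv2.imwrite('pics/d.png',m[:,:,::-1])
```

```text
t 11.47 L [ -11.7 -121.9] z 0.0717 h -113.4 g 0.141 F [ 0.9  0.2 -0.6] q [-0.8   0.16  1.24  2.2  -0.19  0.9   1.46] 0.014
[0.0, -0.0, -0.0, -0.1036, 0.0003, -0.0008, 0.14]
[(np.float32(-12.8), np.float32(-125.2), np.float32(17.6), 'metal', 56), (np.float32(0.8), np.float32(-91.2), np.float32(18.2), 'metal', 140), (np.float32(-74.2), np.float32(-44.2), np.float32(17.0), 'metal', 87)]
```

View pics/d.png

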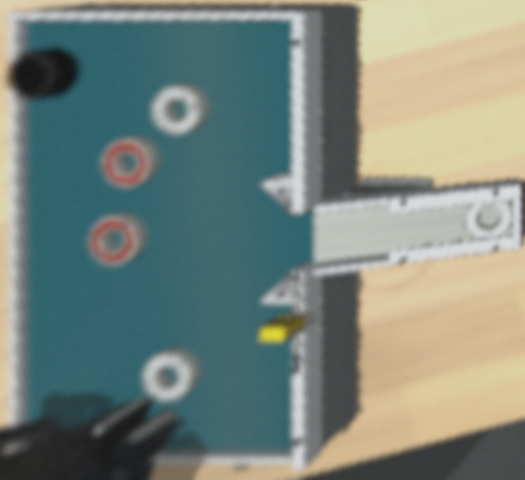

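The first bearing is at the track end. The fingers are now behind A, at about (167,376) in the picture.

Emit:
play_rows:
  plan: [0,0,0,-0.006,0,0,0.14,0,0,0,-0.016,0,0,0.14,0,0,0,-0.028,0,0,0.14,0,0,0,-0.04,0,0,0.14,0,0,0,-0.052,0,0,0.14,0,0,0,-0.064,0,0,0.14,0,0,0,-0.076,0,0,0.14,0,0,0,-0.086,0,0,0.14,0,0,0,-0.094,0,0,0.14,0,0,0,-0.099,0,0,0.14,0,0,0,-0.102,0,0,0.14,0,0,0,-0.102,0,0,0.14]

```text
clock: 13.08
position: [0.4608, -0.2536, 0.0722]
ee_rot: [0.327, 0.945, 0.001, 0.001]
ft_force: [-0.5, -0.5, -0.1]
grip_width: 0.14
grasp_force: 0.0
```

Run:
```python
from h import *
where()
print([b for b in bearings('side') if abs(b[1])<30 and 0<b[0]<80])
for r in[(22,-46,.0725,-113.4,.14),(0,-30,.085,-150,.14),(3,0,.0725,180,.14),(72,0,.0725,180,.14)]:print(row(*r))
```

```text
t 13.07 L [ 28.7 -27.7] z 0.0722 h -113.4 g 0.14 F [-0.5 -0.5 -0.1] q [-0.42  0.45  1.01  1.95 -0.46  0.99  1.71] 0.014
[(np.float32(79.2), np.float32(-0.8), np.float32(18.2), 'metal', 89), (np.float32(43.2), np.float32(-0.2), np.float32(18.7), 'metal', 134), (np.float32(6.2), np.float32(0.8), np.float32(17.6), 'metal', 88)]
[0.1, 0.0, -0.0, 0.0193, -0.0011, -0.0003, 0.14]
[0.1, 0.0, 36.6, 0.0133, 0.0255, -0.0128, 0.14]
[0.1, -0.0, 66.6, -0.0154, 0.0346, -0.0002, 0.14]
[0.1, -0.0, 66.6, -0.0428, -0.0287, -0.0003, 0.14]
```

Emit:
play_rows:
  plan: [0,0,0,0.019,-0.001,0,0.14,0,0,10,0.018,0.005,-0.008,0.14,0,0,20,0.016,0.015,-0.013,0.14,0,0,30,0.014,0.025,-0.013,0.14,0,0,40,0.006,0.028,-0.013,0.14,0,0,50,-0.006,0.032,-0.013,0.14,0,0,60,-0.0154,0.0346,-0.006,0.14,0,0,66.6,-0.0154,0.0346,0,0.14,0,0,66.6,-0.018,0.028,0,0.14,0,0,66.6,-0.022,0.019,0,0.14,0,0,66.6,-0.027,0.008,0,0.14,0,0,66.6,-0.0317,-0.003,0,0.14,0,0,66.6,-0.0357,-0.0122,0,0.14,0,0,66.6,-0.0388,-0.0195,0,0.14,0,0,66.6,-0.0412,-0.025,0,0.14,0,0,66.6,-0.0428,-0.0287,0,0.14,0,0,66.6,-0.0428,-0.0287,0,0.14]

```text
clock: 15.25
position: [0.4765, -0.3027, 0.0721]
ee_rot: [0.793, 0.61, 0.001, 0.0]
ft_force: [0.2, 0.3, -0.2]
grip_width: 0.144
grasp_force: 0.0
```

Run:
```python
from h import *
where()
print([b for b in bearings('side') if b[4]>110])
print(row(-7,117,.0725,114,.14))
```

```text
t 15.25 L [72.2  0. ] z 0.0721 h 180.0 g 0.144 F [ 0.2  0.3 -0.2] q [-0.41  0.69  1.19  1.85 -0.72  1.11  0.79] 0.014
[(np.float32(35.2), np.float32(-133.8), np.float32(18.2), 'metal', 111), (np.float32(80.2), np.float32(-36.2), np.float32(14.8), 'metal', 113), (np.float32(108.2), np.float32(0.8), np.float32(16.3), 'metal', 167), (np.float32(-26.2), np.float32(51.2), np.float32(18.1), 'red', 111), (np.float32(97.8), np.float32(68.8), np.float32(15.9), 'metal', 128), (np.float32(7.2), np.float32(87.2), np.float32(18.7), 'metal', 136)]
[0.0, -0.1, 66.0, 0.079, 0.1169, -0.0001, 0.14]
```

Emit:
play_rows:
  plan: [0,0,0,0.02,0,-0.01,0.14,0,0,11,0.045,0.02,-0.035,0.14,0,0,22,0.06,0.06,-0.035,0.14,0,0,33,0.07,0.1,-0.035,0.14,0,0,44,0.0774,0.1164,-0.035,0.14,0,0,55,0.0774,0.1164,-0.035,0.14,0,0,66,0.0774,0.1164,-0.025,0.14,0,0,67.6,0.0774,0.1164,-0.012,0.14,0,0,67.6,0.0774,0.1164,0,0.14,0,0,67.6,0.0774,0.1164,0,0.14]

```text
clock: 16.55
position: [0.6089, -0.2572, 0.0718]
ee_rot: [0.998, 0.067, 0.001, -0.001]
ft_force: [0.5, 0.3, -0.0]
grip_width: 0.139
grasp_force: 0.0
```

Run:
```python
from h import *
where()
print(row(31.7,27,.0725,112.4,.14))
print([b for b in bearings('side') if b[4]>100])
m=deck('side')[::2,::2];cv2.imwrite('pics/e.png',m[:,:,::-1])
```

```text
t 16.55 L [ -5.6 116.3] z 0.0718 h 112.5 g 0.139 F [ 0.5  0.3 -0. ] q [-0.45  0.98  1.26  1.58 -0.96  1.31 -0.48] 0.014
[-0.1, -0.1, 0.1, -0.0968, 0.0003, -0.0008, 0.14]
[(np.float32(90.2), np.float32(-38.2), np.float32(18.7), 'metal', 122), (np.float32(-29.2), np.float32(2.2), np.float32(17.6), 'red', 110), (np.float32(87.8), np.float32(30.8), np.float32(14.8), 'metal', 155), (np.float32(6.2), np.float32(86.8), np.float32(18.2), 'metal', 118), (np.float32(96.8), np.float32(126.2), np.float32(14.6), 'metal', 132), (np.float32(-64.2), np.float32(142.8), np.float32(17.6), 'metal', 116)]
```

View pics/e.png

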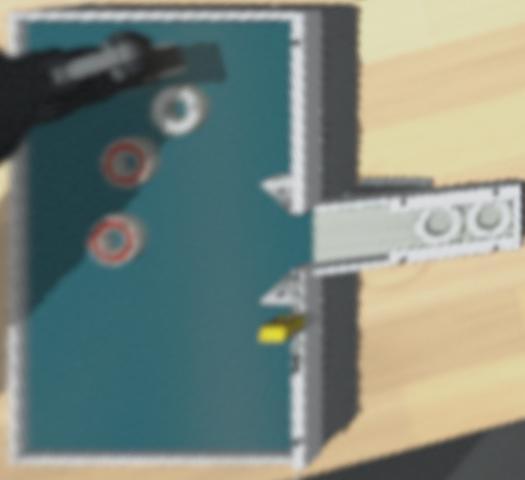

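Two bearings are in the track. The fingers stand behind E, at about (180,108) in the picture, and the red ones are undisturbed.

Emit:
play_rows:
  plan: [0,0,0,-0.006,0,0,0.14,0,0,0,-0.016,0,0,0.14,0,0,0,-0.028,0,0,0.14,0,0,0,-0.04,0,0,0.14,0,0,0,-0.052,0,0,0.14,0,0,0,-0.064,0,0,0.14,0,0,0,-0.075,0,0,0.14,0,0,0,-0.084,0,0,0.14,0,0,0,-0.09,0,0,0.14,0,0,0,-0.094,0,0,0.14,0,0,0,-0.096,0,0,0.14,0,0,0,-0.096,0,0,0.14]

```text
clock: 18.15
position: [0.5139, -0.2701, 0.0722]
ee_rot: [0.998, 0.066, 0.001, -0.0]
ft_force: [-0.1, -0.8, 0.4]
grip_width: 0.136
grasp_force: 0.0
```

Run:
```python
from h import *
where()
print([b for b in bearings('side') if b[4]>100 and b[0]<80])
for r in[(25,45,.0725,112.4,.14),(6,25,.085,150,.14),(6,0,.0725,180,.14),(72,0,.0725,180,.14)]:print(row(*r))
```

```text
t 18.15 L [31.2 27.8] z 0.0722 h 112.4 g 0.136 F [-0.1 -0.8  0.4] q [-0.51  0.84  1.3   1.81 -0.87  1.21 -0.37] 0.014
[(np.float32(47.2), np.float32(7.8), np.float32(16.5), 'metal', 114), (np.float32(-26.8), np.float32(51.2), np.float32(17.6), 'red', 114)]
[-0.0, -0.1, -0.0, 0.0182, 0.0009, -0.0003, 0.14]
[-0.0, -0.1, -37.6, 0.007, -0.0243, -0.0127, 0.14]
[0.0, -0.1, -67.6, -0.0161, -0.0338, -0.0003, 0.14]
[0.0, -0.1, -67.6, -0.0413, 0.0272, -0.0004, 0.14]
```

Emit:
play_rows:
  plan: [0,0,0,0.018,0.001,0,0.14,0,0,-10,0.016,-0.006,-0.008,0.14,0,0,-20,0.012,-0.015,-0.013,0.14,0,0,-30,0.007,-0.024,-0.013,0.14,0,0,-40,0,-0.028,-0.013,0.14,0,0,-50,-0.008,-0.031,-0.013,0.14,0,0,-60,-0.0161,-0.0338,-0.006,0.14,0,0,-67.6,-0.0161,-0.0338,0,0.14,0,0,-67.6,-0.0161,-0.0338,0,0.14]

```text
clock: 19.32
position: [0.4933, -0.2386, 0.0722]
ee_rot: [0.793, 0.61, 0.001, -0.0]
ft_force: [0.1, 0.5, -0.7]
grip_width: 0.14
grasp_force: 0.0
```

Run:
```python
from h import *
where()
print([b for b in bearings('side') if b[4]>100 and b[0]<80])
m=deck('side')[::2,::2];cv2.imwrite('pics/f.png',m[:,:,::-1])
```

```text
t 19.32 L [ 6.  -0.1] z 0.0722 h 179.9 g 0.14 F [ 0.1  0.5 -0.7] q [-0.52  0.59  1.13  1.9  -0.62  1.06  0.61] 0.014
[(np.float32(-38.2), np.float32(-155.8), np.float32(16.9), 'metal', 151), (np.float32(61.8), np.float32(-37.2), np.float32(17.5), 'metal', 101), (np.float32(41.2), np.float32(4.2), np.float32(18.7), 'metal', 138), (np.float32(75.2), np.float32(43.8), np.float32(15.0), 'metal', 136), (np.float32(-26.8), np.float32(51.2), np.float32(17.6), 'red', 109), (np.float32(74.8), np.float32(128.2), np.float32(16.9), 'metal', 112)]
```

View pics/f.png

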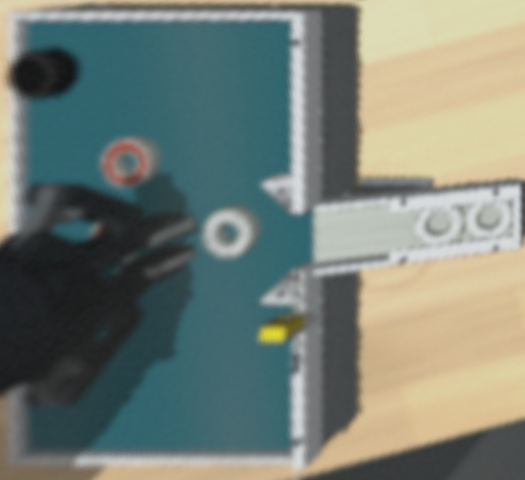

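The bearing is at about (41,4), slightly left of centre. I'll start aligned with it and ease toward y=0 during the push.

Emit:
play_rows:
  plan: [0,0,0,-0.002,0.004,0,0.14,0,0,0,-0.006,0.004,0,0.14,0,0,0,-0.014,0.004,0,0.14,0,0,0,-0.024,0.0035,0,0.14,0,0,0,-0.034,0.0025,0,0.14,0,0,0,-0.044,0.0012,0,0.14,0,0,0,-0.053,0.0005,0,0.14,0,0,0,-0.06,0.0005,0,0.14,0,0,0,-0.064,0.0005,0,0.14,0,0,0,-0.066,0.0005,0,0.14,0,0,0,-0.066,0.0005,0,0.14]

```text
clock: 20.8
position: [0.477, -0.3026, 0.0721]
ee_rot: [0.792, 0.61, 0.001, 0.0]
ft_force: [0.9, -1.3, -0.1]
grip_width: 0.141
grasp_force: 0.0
```

Run:
```python
from h import *
where()
print([b for b in bearings('side') if b[4]>100 and 20<b[0] and abs(b[1])<20])
for z in(.1,.11):print(row(80,-80,z,-90,.0),row(94,-80,z,-90,.0))
```

```text
t 20.8 L [72.   0.5] z 0.0721 h 180.0 g 0.141 F [ 0.9 -1.3 -0.1] q [-0.36  0.62  1.1   1.85 -0.63  1.07  0.73] 0.014
[]
[0.1, -0.0, -90.0, -0.0081, -0.0805, -0.028, 0.0] [0.1, -0.0, -90.0, -0.0221, -0.0805, -0.028, 0.0]
[0.1, -0.0, -90.0, -0.0081, -0.0805, -0.038, 0.0] [0.1, -0.0, -90.0, -0.0221, -0.0805, -0.038, 0.0]
```

Emit:
play_rows:
  plan: [0,0,0,0.03,0,-0.015,0,0,0,10,0.03,-0.01,-0.055,0,0,0,20,0.03,-0.03,-0.06,0,0,0,30,0.02,-0.07,-0.06,0,0,0,40,0,-0.0855,-0.06,0,0,0,50,-0.022,-0.0855,-0.06,0,0,0,60,-0.022,-0.0855,-0.06,0,0,0,70,-0.022,-0.0855,-0.06,0,0,0,80,-0.022,-0.0855,-0.06,0,0,0,90,-0.022,-0.0855,-0.05,0,0,0,90,-0.022,-0.0855,-0.035,0,0,0,90,-0.022,-0.0855,-0.02,0,0,0,90,-0.022,-0.0855,-0.02,0]

```text
clock: 22.48
position: [0.3879, -0.3017, 0.0909]
ee_rot: [0.992, -0.128, -0.0, -0.001]
ft_force: [1.0, 0.8, -0.0]
grip_width: 0.001
grasp_force: 0.0
```

Run:
```python
from h import *
where()
print(row(94,-17,.092,90,0))
m=deck('side')[::2,::2];cv2.imwrite('pics/g.png',m[:,:,::-1])
```

```text
t 22.48 L [ 93.9 -85.9] z 0.0909 h 90.1 g 0.001 F [ 1.   0.8 -0. ] q [-0.48  0.45  1.26  2.02 -0.5   1.03 -0.81] 0.014
[-0.1, 0.0, 0.1, 0.0689, 0.0002, -0.0011, 0]
```

View pics/g.png

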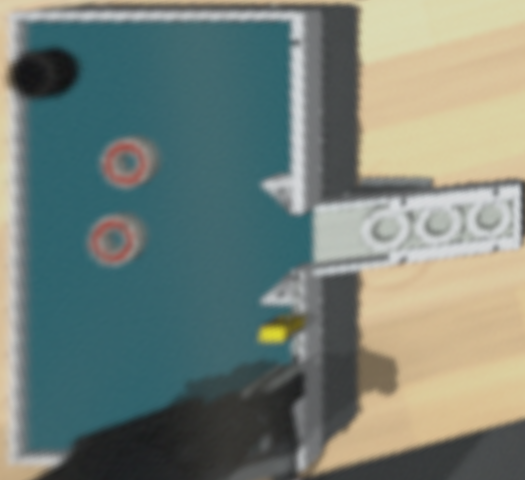

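All three metal bearings lie in the track and both red ones remain on the deck. The fingers are lined up behind the tab, so now I'll push it.

Emit:
play_rows:
  plan: [0,0,0,0.01,0,0,0,0,0,0,0.018,0,0,0,0,0,0,0.026,0,0,0,0,0,0,0.034,0,0,0,0,0,0,0.042,0,0,0,0,0,0,0.05,0,0,0,0,0,0,0.057,0,0,0,0,0,0,0.062,0,0,0,0,0,0,0.065,0,0,0,0,0,0,0.066,0,0,0,0,0,0,0.066,0,0,0]

```text
clock: 23.9
position: [0.4525, -0.319, 0.0921]
ee_rot: [0.992, -0.129, 0.001, -0.001]
ft_force: [-0.4, -0.0, -0.8]
grip_width: -0.003
grasp_force: 0.3
```

Run:
```python
from h import *
where()
```

```text
t 23.9 L [ 94.2 -19.1] z 0.0921 h 90.0 g -0.003 F [-0.4 -0.  -0.8] q [-0.36  0.57  1.14  1.87 -0.58  1.09 -0.82] 0.014
```

Emit:
play_rows:
  plan: [0,0,0,0.001,0,0,0,0,0,0,0.002,0,0,0,0,0,0,0.002,0,0,0]

```text
clock: 24.28
position: [0.4545, -0.3195, 0.0921]
ee_rot: [0.992, -0.129, 0.001, -0.001]
ft_force: [-1.6, 0.5, -0.2]
grip_width: 0.003
grasp_force: 0.5
```

Run:
```python
from h import *
where()
for n in('top','side'):
    im=viewer.camera(n);y=cv2.inRange(cv2.cvtColor(im,cv2.COLOR_RGB2HSV),(22,130,70),(34,255,255));k,l,st,ce=cv2.connectedComponentsWithStats(y)
    for a in range(1,k):
        q=L(ray(n,ce[a],.0835))[0]
        if abs(q[0]-94)<20 and abs(q[1])<80: print(n,q,st[a,4])
```

```text
t 24.27 L [ 94.1 -17. ] z 0.0921 h 90.0 g 0.003 F [-1.6  0.5 -0.2] q [-0.35  0.57  1.13  1.86 -0.59  1.09 -0.82] 0.014
side [89.20645513 -3.04439905] 52
```

Emit:
play_rows:
  plan: [0,0,0,0.001,0,0,0,0,0,0,0.002,0,0,0,0,0,0,0.002,0,0,0]

```text
clock: 24.75
position: [0.4555, -0.3198, 0.0921]
ee_rot: [0.992, -0.129, -0.0, -0.001]
ft_force: [-6.3, 2.7, 4.8]
grip_width: -0.002
grasp_force: 3.4
```

Emit:
play_rows:
  plan: [0,0,0,0.001,0,0,0,0,0,0,0.0015,0,0,0,0,0,0,0.0015,0,0,0]

```text
clock: 25.12
position: [0.4556, -0.32, 0.0919]
ee_rot: [0.992, -0.13, -0.001, -0.002]
ft_force: [-11.6, 5.9, 9.8]
grip_width: -0.004
grasp_force: 6.6
```

The position has stalled and the force is rising, so the shutter is against its stop. I'll back off and retreat.

Emit:
play_rows:
  plan: [0,0,0,-0.01,0,0,0,0,0,0,-0.03,0,0,0,0,0,0,-0.035,0,-0.04,0,0,0,0,-0.035,0,-0.09,0,0,0,0,-0.06,0.1,-0.14,0,0,0,0,-0.06,0.15,-0.14,0,0,0,0,-0.06,0.15,-0.14,0,0,0,0,-0.06,0.15,-0.14,0]

```text
clock: 26.12
position: [0.3587, -0.4532, 0.2327]
ee_rot: [0.991, -0.132, 0.001, 0.001]
ft_force: [-0.2, -0.0, -0.2]
grip_width: -0.004
grasp_force: 0.0
```

Run:
```python
from h import *
where()
for n in('side','top'):
    im=viewer.camera(n);y=cv2.inRange(cv2.cvtColor(im,cv2.COLOR_RGB2HSV),(22,130,70),(34,255,255));k,l,st,ce=cv2.connectedComponentsWithStats(y)
    for a in range(1,k):
        q=L(ray(n,ce[a],.0835))[0]
        if abs(q[0]-94)<20 and abs(q[1])<80: print(n,q,st[a,4])
s=viewer.camera('side')[180:350,190:370]
cv2.imwrite('pics/i.png',cv2.resize(s,None,fx=3.3,fy=3.3,interpolation=2)[:,:,::-1])
```

```text
t 26.12 L [247.9 -75.4] z 0.2327 h 89.7 g -0.004 F [-0.2 -0.  -0.2] q [-0.1   0.44  1.21  1.66 -0.42  1.34 -0.66] 0.014
side [89.52138672 -1.80225026] 46
top [90.61225064 -0.23883503] 19
```

View pics/i.png

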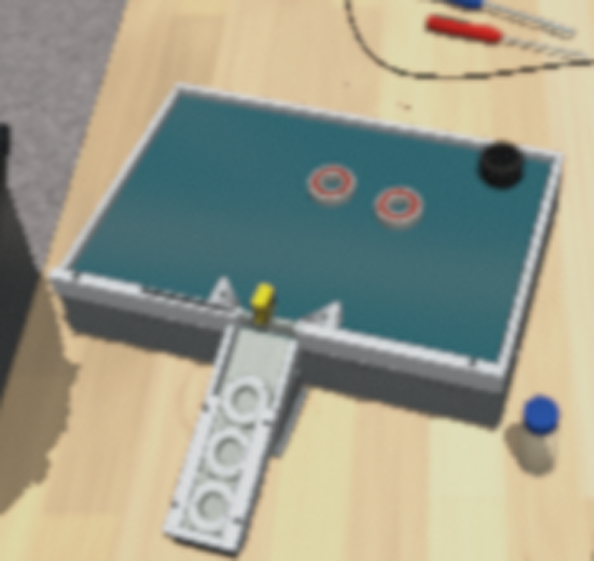

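The shutter is shut, with the tab at mid-gate, about (262,303) in the picture. The three metal bearings are in the track, and the red ones and the loupe are in place.

```bash
python3 -c "
from workcell import manip
print(manip.hand_in())"
```

```text
the job is handed in; nothing more can be done
None
```

The three bare-metal bearings are in the track, both red-sealed bearings and the loupe are still on the deck, the shutter is pushed shut to its stop, and the job is handed in at about 26 s.

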